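# Set the length stop of a bottle-labelling jig and hold its cam lever shut

### The arm

A 6-joint arm with a two-finger parallel gripper is mounted at the origin on the work surface. World frame = base frame: x ahead of the robot, y to its left, z up, the work surface at z = 0. Lengths are in m, angles in degrees, forces in N, time in s.
With the tool pointing down it reaches from about 0.35 to 0.875 m from the base axis. Payload 4.2 kg.
Tool frame: the origin (TCP) lies between the finger pads; the fingertips stand 8 mm ahead of it and the grasp point (between the pads) lies 11 mm behind it; x points along the fingers, y is the direction in which the jaws open and shut, and the axes are right-handed (so a half turn about x gives the same grasp; the last joint's range is limited). The gripper opens to 87 mm and grips with 3 to 60 N. Pads are 19 mm wide; open, the fingers measure 117 mm over their backs; the gripper's body (75 mm by 190 mm) begins 51 mm behind the grasp point.
Start: joints at [-55.886, 22.042, 0.453, 0, -68.411, -14.817], TCP at [0.207, -0.59, 0.231] pointing down, gripper open.
Joint ranges: [-179.83, 179.83], [-69.29, 118.12], [-61.27, 80.66], [-181.25, 117.63], [-171.15, -9.14], [-177.46, 177.46]. Speed limits (degrees/s): [159.86, 159.86, 180, 180, 180, 180].

### API

Orientations are given as a 3x3 rotation matrix whose columns are the frame's x, y, z axes.
In Python, from station import r gives the robot as it stands. The module is installed in compiled form; this text tells all that it offers.
- The arm moves only by the tool move_arm, never from a script. Its argument "increments" is one flat list of numbers, 7 for each row, row after row: the turn, a rotation vector about the tool's x, y, z in degrees, then the shift along the tool's x, y, z in m, then the finger opening in m, from 0 to 0.087. A call has 1 to 12 rows; each row is the pose to reach, as a shift and turn from the pose commanded when the call began, along the tool's axes at that moment; what a row does not reach only later rows make up. A row lasts 1/12 s, in which the tool goes at most 41.7 mm and 7.16 degrees, less where a joint would pass 70% of its speed; a pose out of reach is approached as far as the arm can. A call with a gripper value outside its range is refused whole. The fingers move at their own pace and stop on an object; the grip force is fixed at half the most. Time passes only in rows, so rows that repeat a pose let the fingers close. It gives the time, the measured TCP pose, the force and the opening at its end, in the units of the state.
- r.sense(): the state, without advancing time (a new reading comes with each control period).
- r.capture(name): name is "scene" or "side" or "wrist"; returns the picture (420x560x3 uint8, red, green, blue); there is no depth.
- r.calibration(name): a dict with "fx", "fy", "cx", "cy" (pixels), "D" ([k1, k2, p1, p2, k3] as OpenCV has them; the pictures are not rectified), "rvec" (rotation vector, rad) and "tvec" (3), from world to camera coordinates, as OpenCV has them; the wrist camera has in their place "tool_from_camera" (4x4, takes a point from camera to tool coordinates, whose origin is the TCP and whose axes are the tool frame's). Camera axes: x right, y down, z forward; pixel columns grow to the right and rows downward; lengths in m; the calibration is good to about 2 mm. A picture is of the moment at which its call begins: read the wrist's pose just before it. calibration takes no time and is no camera call.
- r.finish_job(): hands the job in, once; it reports no verdict.
The state is a dict: "time_s": time; "joints": joint angles; "joint_velocities": joint speeds; "effort": joint torques, N m; "tcp_pos": TCP position; "ee_rot": TCP orientation; "wrist_force": force on the tool from outside, world axes, zero at the start; "moment": the same for the moment, N m; "gripper_width": opening from 0.0 (shut) to 1.0 (fully open).
Only numpy, scipy, OpenCV 4.12 (cv2) and the standard library are available. Lean on these libraries where they do the work, as an engineer would, in place of code of your own. Each camera call takes 0.05 s, during which the arm holds its last target.

### The job

Set the bottle-labelling jig to the marked length: slide the sprung stop leg along its rail, cam lever still open, until its pointer stands level with the tooth of the mark clip, and let it stand there for a moment. Then, keeping the pointer on the mark, squeeze the cam lever fully shut against the leg's upright fin, and finish while still holding leg and lever like that, since both spring back when let go. Leave the bottles, the dish and the label box alone.

Things in the scene. Friction and masses are not known exactly. Their poses are not given: they have to be found in the camera images.
- jig: Labelling jig, fixed to the table, turned up to 0.4 rad: pale grey base plate 190 x 360 x 12 mm (x, y, z), origin at the centre of its underside, table height. A wooden V cradle lies along y on its -x side; an aluminium rail along y, centred at jig x = +35 mm, carries the stop leg. Wooden end block at jig y = 165 mm, x = -90 to -6 mm, 67 mm high.
- stop_leg (a joint): Place of the stop leg on the rail, m: 0 at rest (leg centre at jig x = 35, y = -90 mm), growing towards jig +y, at most 0.15. A spring pulls it back to 0: 2 N at 0, 7 N at 0.12, plus 1 N friction. Grey saddle 54 x 80 mm (x, y), top 50 mm above the table, bearing fin and cam lever. Its side plate over the cradle spans x -117 to -27, y -38 to -28 mm from the leg centre, top 78 mm high.
- leg_pointer (a point): Tip of the leg's small steel pointer (3 mm wide at the tip), which sticks out of the saddle to +x: 42.5 mm to the +x side of the leg's centre, at the same y as the leg's centre, 30 mm above the table.
- fin_mid (a point): Point inside the leg's upright aluminium fin, mid thickness and width, 88 mm above the table, 13 mm to the -y side of the leg centre. The fin is 26 mm wide (x), 10 mm thick (y) and stands from the saddle (50 mm) up to 113 mm above the table. It is rigid with the leg: push its outer (-y) face to slide the leg.
- cam_lever (a joint): Angle of the steel cam lever on the leg, rad: 0 open (leaning 0.5 rad from the fin towards jig +y), 0.5 fully shut (upright, parallel to the fin, hard stop). A spring reopens it, no catch; shutting takes 5 to 6 N near the tip. Pivot parallel to jig x, 13 mm to the +y side of the leg centre, 60 mm above the table. Arm 24 mm wide (x), 8 mm thick.
- lever_tip (a point): Middle of the lever's free end, 55 mm from its pivot: 108 mm above the table open, 115 mm shut. Over the outer faces of fin and lever it is 61 mm along y when open (fin face 18 mm to the -y side of the leg centre, lever end 43 mm to the +y side) and 35 mm when shut (18 and 17 mm), so the fingers can straddle both from above.
- mark_clip: The length mark: dark steel clip 14 x 16 x 18 mm fixed on the base plate beyond the rail at jig x = 88 mm, axes parallel to the jig's; origin 12 mm above the table, under its tooth (3 mm wide, pointing -x to the rail). The leg is at the mark when pointer and tooth have the same y in this frame. It stands 60 to 123 mm to the +y side of the pointer's rest place.
- bottle_a: Full juice bottle, 62 mm in diameter, 153 mm tall, standing on the table; origin at the centre of its underside. Bystander.
- bottle_b: Another juice bottle of the same kind. Bystander.
- cap_dish: White ceramic dish, 100 mm across, 35 mm high. Bystander.
- label_box: Closed cardboard box, 90 x 120 x 40 mm. Bystander.

How it is judged:
By the outcome, as a careful person would: the job done as asked, in the order asked, and still so for the second after the job is handed in, while the arm keeps its last pose, push and grip.
It also fails if it takes over 48 s, if anything falls off the work surface, if the arm or the gripper's body presses on something with over 40 N, if the wrist force passes 120 N, or if a joint passes its speed limit or range.

## Working session

There is one attempt and no reset: what is moved stays moved. The work goes in short steps, Python scripts to look and compute and a tool call to move; the robot and the scene stay as the last step left them, time stands still between calls to the robot, and variables do not carry over. Pictures are saved under pics/ and viewed, and the job is handed in when it is done.

Besides the shell and the picture viewer there is one more tool, called after "Call:" as a command line: name --argument value ..., lists and objects as JSON in quotes. move_arm: Moves the arm, as the interface text tells. Its arguments: {"type":"object","properties":{"increments":{"type":"array","items":{"type":"number"}}},"required":["increments"]}

```bash
mkdir -p pics
python3 - <<'E'
from station import r
import cv2,pprint
for n in("scene","side","wrist"):
    cv2.imwrite(f"pics/{n}0.png",r.capture(n)[:,:,::-1]); pprint.pprint(r.calibration(n))
pprint.pprint(r.sense())
E
```

```text
{'D': array([-0.15646378,  0.        ,  0.        ,  0.        ,  0.        ]),
 'cx': 276.902644230059,
 'cy': 206.9301710032412,
 'fx': 466.0028376683858,
 'fy': 466.0028376683858,
 'rvec': array([ 0.90176638,  2.62677353, -0.93280897]),
 'tvec': array([ 0.38978996, -0.17141065,  1.54873131])}
{'D': array([0.02352057, 0.        , 0.        , 0.        , 0.        ]),
 'cx': 275.6001596617889,
 'cy': 208.13098138095282,
 'fx': 399.22528480048766,
 'fy': 399.22528480048766,
 'rvec': array([ 0.09679651, -2.89233772,  1.18010602]),
 'tvec': array([0.50651317, 0.10396384, 1.06179354])}
{'D': array([0.01362165, 0.        , 0.        , 0.        , 0.        ]),
 'cx': 280.43912655374,
 'cy': 212.8410189564862,
 'fx': 311.4679514382093,
 'fy': 311.4679514382093,
 'tool_from_camera': array([[ 5.29515155e-04, -2.91566761e-01,  9.56550335e-01,
        -1.55089827e-01],
       [ 9.99999859e-01,  1.99340277e-04, -4.92806352e-04,
         7.21526348e-05],
       [-4.69930566e-05,  9.56550461e-01,  2.91566825e-01,
        -8.00995860e-02],
       [ 0.00000000e+00,  0.00000000e+00,  0.00000000e+00,
         1.00000000e+00]])}
{'ee_rot': array([[-6.27596358e-04, -3.30342368e-01,  9.43860968e-01],
       [ 1.55884944e-03,  9.43859684e-01,  3.30342955e-01],
       [-9.99998588e-01,  1.67865918e-03, -7.74088838e-05]]),
 'effort': array([-8.85021592e-06, -3.91053736e+01,  1.87586743e+01,  4.22233745e+00,
        1.23954605e-02, -1.36429253e-04]),
 'gripper_width': 0.9988281594807535,
 'joint_velocities': array([-0.0159464 , -0.13644903,  0.269916  ,  0.00473768, -0.00330852,
        0.01232958]),
 'joints': array([-5.58861412e+01,  2.20812901e+01,  3.98805300e-01, -2.18536099e-02,
       -6.84116301e+01, -1.48162123e+01]),
 'moment': array([-0.0111343 , -0.01545937, -0.0121597 ]),
 'tcp_pos': array([ 0.20642069, -0.58946464,  0.22970781]),
 'time_s': 0.15,
 'wrist_force': array([0.15196904, 0.18717546, 0.00541222])}
```

View pics/scene0.png

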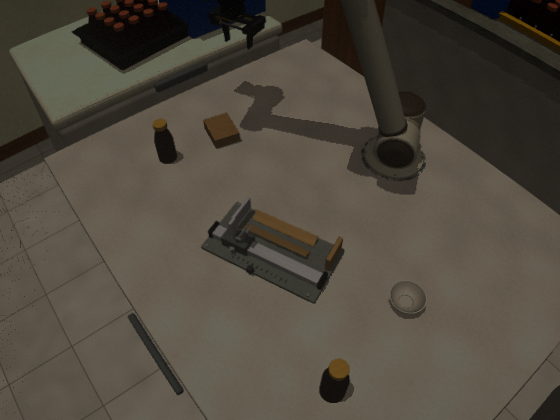

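View pics/side0.png

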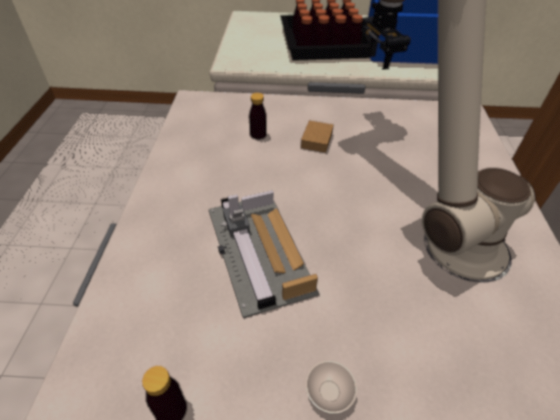

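View pics/wrist0.png

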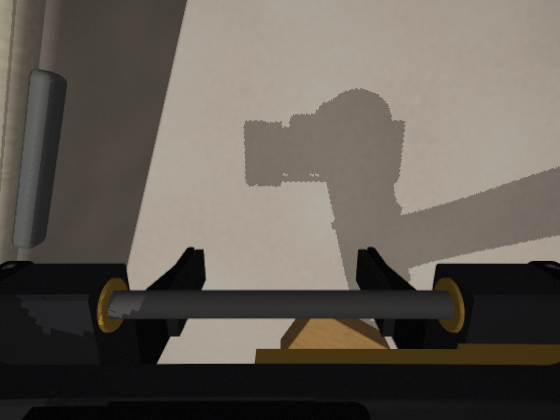

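The scene view shows the jig at about (272,250), with the leg at its left end near (235,230). The side view shows the jig at about (262,255), with the leg at (235,215). The gripper starts over the box. I'll enlarge the jig next.

Run:
```python
import cv2
a=cv2.imread("pics/scene0.png")[190:305,195:350]
cv2.imwrite("pics/s_crop.png",cv2.convertScaleAbs(cv2.resize(a,None,fx=5,fy=5,interpolation=cv2.INTER_CUBIC),alpha=1.6))
a=cv2.imread("pics/side0.png")[185:320,200:325]
cv2.imwrite("pics/d_crop.png",cv2.resize(a,None,fx=4.4,fy=4.4,interpolation=cv2.INTER_CUBIC))
```

```text
(no output)
```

View pics/s_crop.png

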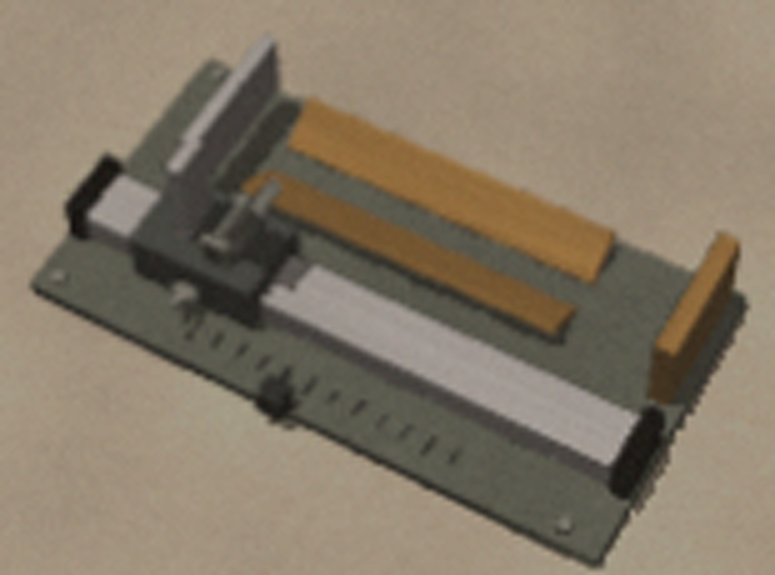

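View pics/d_crop.png

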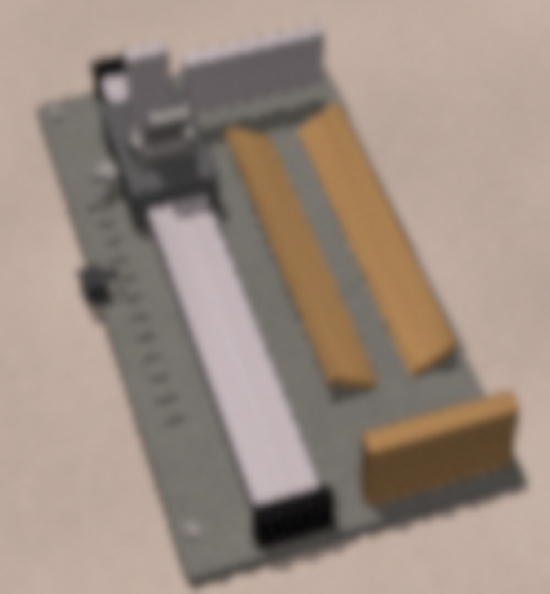

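```bash
cat > h.py <<'E'
from station import r
import numpy as np, cv2
from scipy.optimize import least_squares
def proj(n,P,pose=None):
    c=r.calibration(n);K=np.array([[c['fx'],0,c['cx']],[0,c['fy'],c['cy']],[0,0,1.]])
    P=np.asarray(P,float).reshape(-1,3)
    if n=='wrist':
        R,t=pose; T=np.eye(4);T[:3,:3]=R;T[:3,3]=t
        M=np.linalg.inv(T@c['tool_from_camera']); rv=cv2.Rodrigues(M[:3,:3])[0];tv=M[:3,3]
    else: rv,tv=c['rvec'],c['tvec']
    return cv2.projectPoints(P,rv,tv,K,c['D'])[0][:,0]
def j2w(p,P):
    P=np.asarray(P,float).reshape(-1,3);c,s=np.cos(p[2]),np.sin(p[2])
    return np.c_[p[0]+c*P[:,0]-s*P[:,1],p[1]+s*P[:,0]+c*P[:,1],P[:,2]]
E
python3 - <<'E'
from h import *
x,y=.095,.18
A=[[x,-y,.012],[-x,-y,.012],[x,y,.012],[-x,y,.012]]
s=np.array([[202,246.5],[238,202.5],[315,302.4],[344,250]])
B=[A[0],A[2],A[3]]; d=np.array([[209.1,208.4],[243.6,317],[318.6,293.5]])
f=lambda p:np.r_[(proj('scene',j2w(p,A))-s).ravel(),(proj('side',j2w(p,B))-d).ravel()]
best=min((least_squares(f,[.6,0,a]) for a in np.arange(-3,3.2,.5)),key=lambda q:q.cost)
p=best.x;print(p,best.cost,best.fun.round(1))
np.save('jig.npy',p)
# clip y estimate from tooth
for n,px in(('scene',(290/5+195,370/5+190)),('side',(112/4.4+200,273/4.4+185))):
    g=least_squares(lambda q:(proj(n,j2w(p,[[q[0],q[1],.022]]))-px).ravel(),[.08,0]);print(n,g.x)
for nm,P in dict(ptr=[.0775,-.09,.03],finmid=[.035,-.103,.088],legc=[.035,-.09,.05]).items(): print(nm,j2w(p,[P]),proj('scene',j2w(p,[P])),proj('side',j2w(p,[P])))
E
```

```text
[0.54751812 0.05015951 0.3936247 ] 8.547620531131173 [-1.4 -0.8 -1.2 -1.9 -0.5 -0.   1.1 -0.9 -0.7  0.7 -1.2  1.   1.6  1.1]
scene [ 0.0784048  -0.01576768]
side [ 0.08338096 -0.02225574]
ptr [[ 0.65360976 -0.0032335   0.03      ]] [[230.01628767 250.83671615]] [[221.24618114 225.79769507]]
finmid [[ 0.61934595 -0.03153971  0.088     ]] [[232.77230538 225.57120468]] [[234.0028968  203.63511988]]
legc [[ 0.61435995 -0.01953389  0.05      ]] [[237.81095528 235.65716499]] [[236.19420449 217.00422774]]
```

```bash
cat >> h.py <<'E'
from scipy.spatial.transform import Rotation as Ro
def target(p,jx,jy,z):
    t=j2w(p,[[jx,jy,z]])[0];c,s=np.cos(p[2]),np.sin(p[2])
    R=np.c_[[0,0,-1],[s,-c,0],[-c,-s,0]];return R,t
def delta(R,t):
    S=r.sense();R0=S['ee_rot'];
    return Ro.from_matrix(R0.T@R).as_rotvec(degrees=True).round(2),(R0.T@(t-S['tcp_pos'])).round(4)
E
python3 - <<'E'
from h import *
p=np.load('jig.npy');R,t=target(p,.035,-.06,.27);print(t,delta(R,t))
E
```

```text
[0.6028538  0.00817186 0.27      ] (array([ 1.7674e+02, -1.5000e-01,  0.0000e+00]), array([-0.0396,  0.4332,  0.5716]))
```

Call:
move_arm --increments '[-7,0,0,-0.004,0.018,0.024,0.087,-14,0,0,-0.008,0.036,0.048,0.087,-21,0,0,-0.012,0.054,0.071,0.087,-28,0,0,-0.016,0.072,0.095,0.087,-35,0,0,-0.02,0.09,0.119,0.087,-42,0,0,-0.024,0.108,0.143,0.087,-49,0,0,-0.028,0.126,0.167,0.087,-56,0,0,-0.032,0.144,0.19,0.087,-63,0,0,-0.036,0.162,0.214,0.087,-70,0,0,-0.04,0.18,0.238,0.087,-77,0,0,-0.04,0.198,0.262,0.087,-84,0,0,-0.04,0.216,0.286,0.087]'

```text
time_s: 1.15
tcp_pos: [0.4056, -0.2901, 0.2707]
ee_rot: [[0.0, -0.972, -0.236], [-0.0, -0.236, 0.972], [-1.0, -0.0, -0.0]]
wrist_force: [-0.7, -0.6, -1.0]
gripper_width: 0.999
```

Run:
```python
from h import *
p=np.load('jig.npy');R,t=target(p,.035,-.06,.27);print(t,delta(R,t),r.sense()['joints'])
```

```text
[0.6028538  0.00817186 0.27      ] (array([-9.891e+01, -3.000e-02,  1.000e-02]), array([ 0.0008, -0.262 ,  0.2433])) [-1.68855249e+01  7.97573012e+00 -1.29742176e+01 -5.64687773e-03
 -6.90263000e+01  3.05319673e+01]
```

Call:
move_arm --increments '[-7,0,0,0,-0.022,0.02,0.087,-14,0,0,0,-0.044,0.04,0.087,-21,0,0,0,-0.066,0.061,0.087,-28,0,0,0,-0.088,0.081,0.087,-35,0,0,0,-0.11,0.101,0.087,-42,0,0,0,-0.131,0.122,0.087,-49,0,0,0,-0.153,0.142,0.087,-56,0,0,0,-0.175,0.162,0.087,-63,0,0,0,-0.197,0.182,0.087,-70,0,0,0,-0.218,0.203,0.087,-77,0,0,0,-0.24,0.223,0.087,-84,0,0,0,-0.262,0.243,0.087]'

```text
time_s: 2.15
tcp_pos: [0.6046, 0.0066, 0.2702]
ee_rot: [[-0.001, 0.133, -0.991], [-0.0, -0.991, -0.133], [-1.0, -0.0, 0.001]]
wrist_force: [0.5, 0.0, 0.1]
gripper_width: 0.997
```

Call:
move_arm --increments '[-7,0,0,0,0,0,0.087,-14,0,0,0,0,0,0.087,-14.9,0,0,0,0,0,0.087,-14.9,0,0,0,0,0,0.087,-14.9,0,0,0,0,0,0.087]'

```text
time_s: 2.57
tcp_pos: [0.604, 0.005, 0.2705]
ee_rot: [[-0.0, 0.375, -0.927], [-0.0, -0.927, -0.375], [-1.0, -0.0, 0.0]]
wrist_force: [-0.1, 0.0, -0.3]
gripper_width: 1.0
```

Run:
```python
from h import *
S=r.sense();np.savez('v1.npz',R=S['ee_rot'],t=S['tcp_pos']);im=r.capture('wrist')[:,:,::-1]
cv2.imwrite('pics/w1.png',cv2.convertScaleAbs(cv2.resize(im,None,fx=1.4,fy=1.4,interpolation=cv2.INTER_CUBIC),alpha=1.5));cv2.imwrite('pics/w1raw.png',im)
p=np.load('jig.npy');R,t=target(p,.035,-.06,.27);print(t,delta(R,t),S['joints'].round(1))
x,y=.095,.18
for P in ([x,-y,.012],[x,y,.012],[-x,-y,.012],[.0775,-.09,.03],[.081,-.02,.026],[.035,-.108,.113],[.035,-.047,.108]): print(P,proj('wrist',j2w(p,[P]),(S['ee_rot'],S['tcp_pos'])).round(1))
```

```text
[0.6028538  0.00817186 0.27      ] (array([-0.5,  0. ,  0. ]), array([ 0.0006, -0.0034, -0.0002])) [ 15.8  18.6   1.1  -0.  -72.5  96.2]
[0.095, -0.18, 0.012] [[370.6 133.3]]
[0.095, 0.18, 0.012] [[ 90.3 135.6]]
[-0.095, -0.18, 0.012] [[360.8 267.1]]
[0.0775, -0.09, 0.03] [[301.4 149.2]]
[0.081, -0.02, 0.026] [[245.5 146.6]]
[0.035, -0.108, 0.113] [[323.5 198.6]]
[0.035, -0.047, 0.108] [[264.8 197.9]]
```

View pics/w1.png

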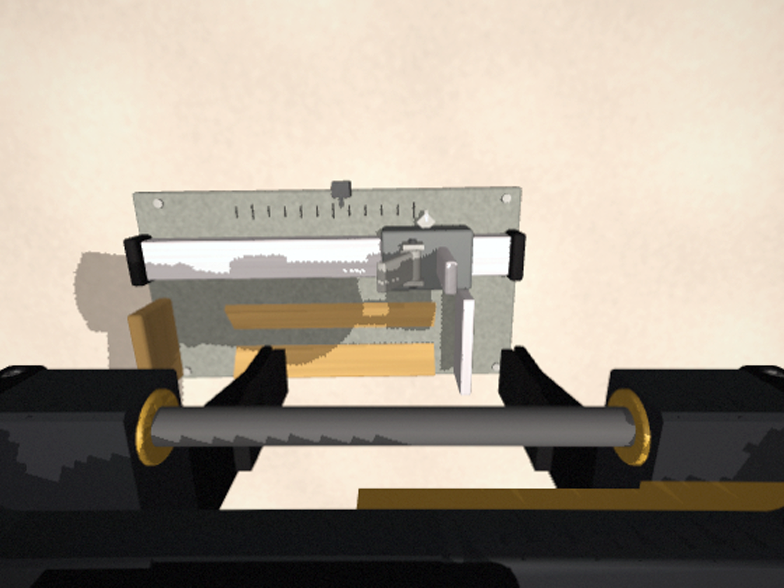

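Run:
```python
import cv2
a=cv2.imread("pics/w1raw.png")
for n,(x0,x1,y0,y1) in dict(L=(85,225,125,215),R=(225,385,120,220)).items():
    cv2.imwrite(f"pics/w1{n}.png",cv2.convertScaleAbs(cv2.resize(a[y0:y1,x0:x1],None,fx=5,fy=5,interpolation=cv2.INTER_CUBIC),alpha=1.4))
```

```text
(no output)
```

View pics/w1L.png

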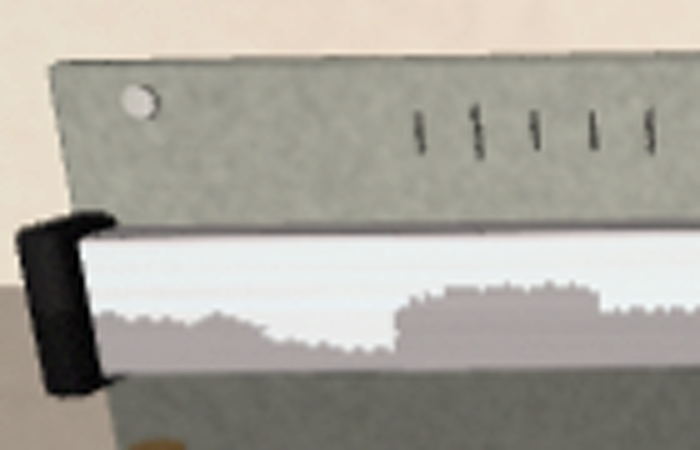

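View pics/w1R.png

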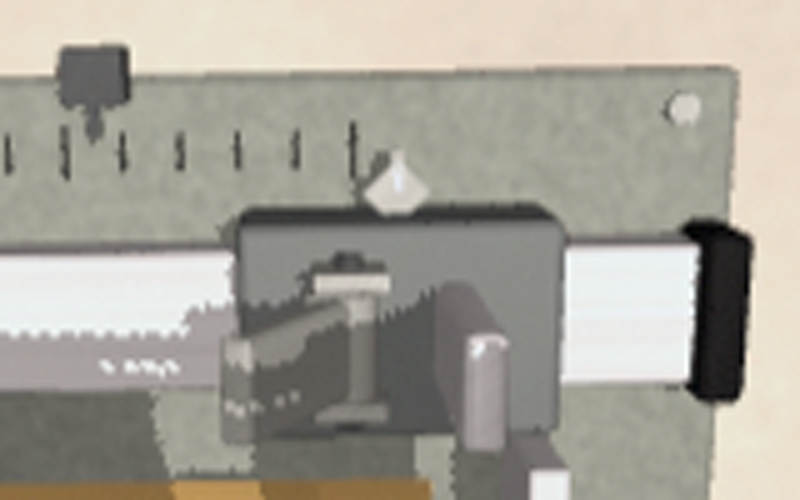

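Run:
```python
from h import *
v=np.load('v1.npz');pose=(v['R'],v['t']);p0=np.load('jig.npy')
x,y=.095,.18
A=[[x,-y,.012],[x,y,.012],[.0775,-.09,.03],[.048,-.108,.113],[.022,-.108,.113],[.022,-.098,.113]]
s=np.array([[372.3,133.4],[95.2,137.5],[304.4,150.2],[326.4,188],[326.4,209.8],[318.4,209.8]])
def f(q):
    return (proj('wrist',j2w(q[:3],A)+[0,0,q[3]],pose)-s).ravel()
for fixz in(0,1):
    g=least_squares(lambda q:np.r_[f(q),(q[3]*1e5 if fixz else 0)],np.r_[p0,0]);p=g.x;print(p,g.fun.round(1))
    px=np.array([244.2,148.4])
    for z in(.018,.024,.03):
        h=least_squares(lambda q:(proj('wrist',j2w(p[:3],[[q[0],q[1],z]])+[0,0,p[3]],pose)-px).ravel(),[.08,0]);print(z,h.x)
    np.save('jig2.npy',p)if not fixz else 0
```

```text
[ 0.54754272  0.04546651  0.39969926 -0.00418681] [ 0.3  0.2  0.3  0.2 -0.2 -0.3  0.8 -1.6  0.1  0.7 -1.3  0.8  0. ]
0.018 [ 0.07934487 -0.01294386]
0.024 [ 0.07989304 -0.0136357 ]
0.03 [ 0.08044122 -0.01432754]
[ 5.48008996e-01  4.58219588e-02  4.01252835e-01 -1.52072158e-07] [ 1.1 -0.3 -1.8  0.2 -0.2 -0.6  1.2 -1.4  0.5  1.2 -1.   1.3 -0. ]
0.018 [ 0.07913835 -0.01369556]
0.024 [ 0.07968545 -0.01438825]
0.03 [ 0.08023255 -0.01508094]
```

Run:
```python
from h import *
p=np.load('jig2.npy')[:3];R,t=target(p,.035,-.0775,.094);print(t,delta(R,t))
```

```text
[ 0.6099424  -0.01230484  0.094     ] (array([-0.85,  0.  ,  0.  ]), array([0.1766, 0.0182, 0.0009]))
```

Call:
move_arm --increments '[-0.8,0,0,0.02,0.009,0.001,0.087,-0.8,0,0,0.045,0.018,0.001,0.087,-0.8,0,0,0.07,0.018,0.001,0.087,-0.8,0,0,0.095,0.018,0.001,0.087,-0.8,0,0,0.116,0.018,0.001,0.087,-0.8,0,0,0.126,0.018,0.001,0.087,-0.8,0,0,0.126,0.018,0.001,0.087,-0.8,0,0,0.126,0.018,0.001,0.087]'

```text
time_s: 3.28
tcp_pos: [0.6105, -0.012, 0.1451]
ee_rot: [[0.001, 0.39, -0.921], [-0.0, -0.921, -0.39], [-1.0, 0.001, -0.0]]
wrist_force: [-1.1, -0.1, -0.1]
gripper_width: 0.998
```

Run:
```python
from h import *
S=r.sense();np.savez('v2.npz',R=S['ee_rot'],t=S['tcp_pos']);im=r.capture('wrist')[:,:,::-1]
cv2.imwrite('pics/w2raw.png',im);cv2.imwrite('pics/w2.png',cv2.convertScaleAbs(cv2.resize(im,None,fx=1.4,fy=1.4,interpolation=cv2.INTER_CUBIC),alpha=1.3))
p=np.load('jig2.npy')[:3];R,t=target(p,.035,-.0775,.094);print(t,delta(R,t))
for P in ([.0775,-.09,.03],[.0804,-.0143,.028],[.022,-.108,.113],[.035,-.047,.108]): print(P,1.4*proj('wrist',j2w(p,[P]),(S['ee_rot'],S['tcp_pos'])).round(1))
im=r.capture('side')[:,:,::-1][150:290,160:330];cv2.imwrite('pics/d2.png',cv2.resize(im,None,fx=4,fy=4,interpolation=cv2.INTER_CUBIC))
```

```text
[ 0.6099424  -0.01230484  0.094     ] (array([ 0.09, -0.14, -0.06]), array([ 0.052 , -0.    ,  0.0014]))
[0.0775, -0.09, 0.03] [[412.72 230.44]]
[0.0804, -0.0143, 0.028] [[290.64 225.12]]
[0.022, -0.108, 0.113] [[456.96 373.1 ]]
[0.035, -0.047, 0.108] [[328.44 343.42]]
```

View pics/w2.png

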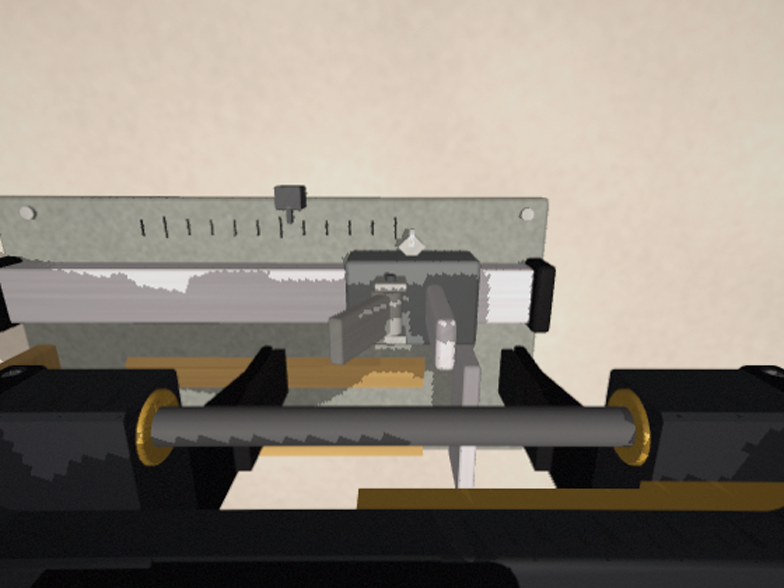

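View pics/d2.png

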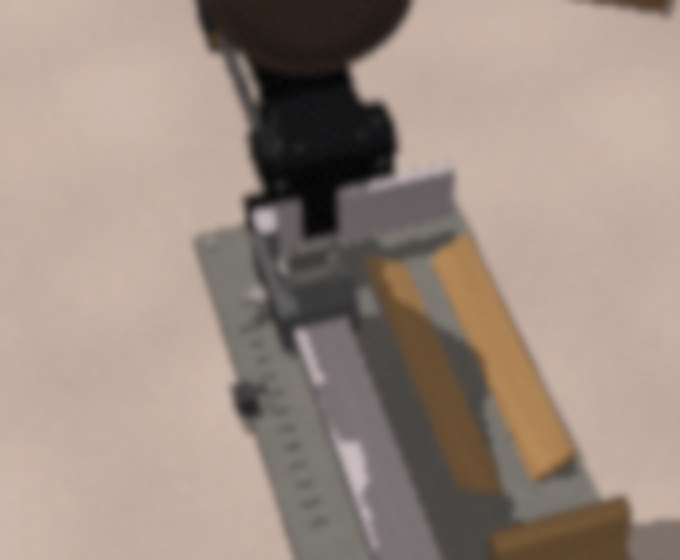

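Call:
move_arm --increments '[0,0,0,0.01,0,0.001,0.087,0,0,0,0.02,0,0.001,0.087,0,0,0,0.03,0,0.001,0.087,0,0,0,0.04,0,0.001,0.087,0,0,0,0.05,0,0.001,0.087,0,0,0,0.051,0,0.001,0.087,0,0,0,0.051,0,0.001,0.087,0,0,0,0.051,0,0.001,0.087]'

```text
time_s: 4.05
tcp_pos: [0.6094, -0.0122, 0.0935]
ee_rot: [[0.0, 0.391, -0.92], [-0.0, -0.92, -0.391], [-1.0, 0.0, 0.0]]
wrist_force: [0.1, 0.5, -0.2]
gripper_width: 1.0
```

```bash
cat > look.py <<'E'
import sys
from h import *
n=sys.argv[1]
S=r.sense();im=r.capture('wrist')[:,:,::-1]
cv2.imwrite(f'pics/{n}raw.png',im);cv2.imwrite(f'pics/{n}.png',cv2.convertScaleAbs(cv2.resize(im[90:290,130:410],None,fx=2.8,fy=2.8,interpolation=cv2.INTER_CUBIC),alpha=1.3))
p=np.load('jig2.npy')[:3];c,s=np.cos(p[2]),np.sin(p[2]);d=S['tcp_pos']-[p[0],p[1],0]
print('tcp in jig',c*d[0]+s*d[1],-s*d[0]+c*d[1],d[2],'F jig y',S['wrist_force']@[-s,c,0],'F',S['wrist_force'].round(1),S['gripper_width']*87,S['time_s'])
E
python3 look.py w3
```

```text
tcp in jig 0.0345687288885831 -0.07716193251282362 0.09348058506454897 F jig y 0.4597976645328146 F [ 0.1  0.5 -0.2] 87.02860111527227 4.05
```

View pics/w3.png

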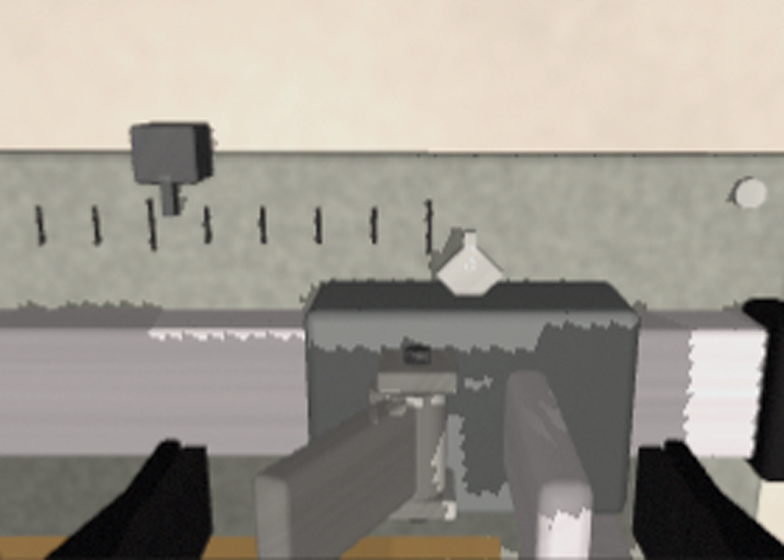

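Call:
move_arm --increments '[0,0,0,0,0,0,0.075,0,0,0,0,0,0,0.075,0,0,0,0,-0.004,0,0.075,0,0,0,0,-0.008,0,0.075,0,0,0,0,-0.013,0,0.075,0,0,0,0,-0.019,0,0.075,0,0,0,0,-0.025,0,0.075,0,0,0,0,-0.032,0,0.075,0,0,0,0,-0.038,0,0.075,0,0,0,0,-0.043,0,0.075,0,0,0,0,-0.045,0,0.075,0,0,0,0,-0.045,0,0.075]'

```text
time_s: 5.1
tcp_pos: [0.5914, 0.0299, 0.0939]
ee_rot: [[0.0, 0.391, -0.92], [0.0, -0.92, -0.391], [-1.0, -0.0, -0.0]]
wrist_force: [-0.2, -2.5, 1.9]
gripper_width: 0.864
```

```bash
python3 look.py w4
```

```text
tcp in jig 0.03436448213352097 -0.031411596805965065 0.09385433884585667 F jig y -2.2336359785107 F [-0.2 -2.5  1.9] 75.1585568969159 5.1
```

View pics/w4.png

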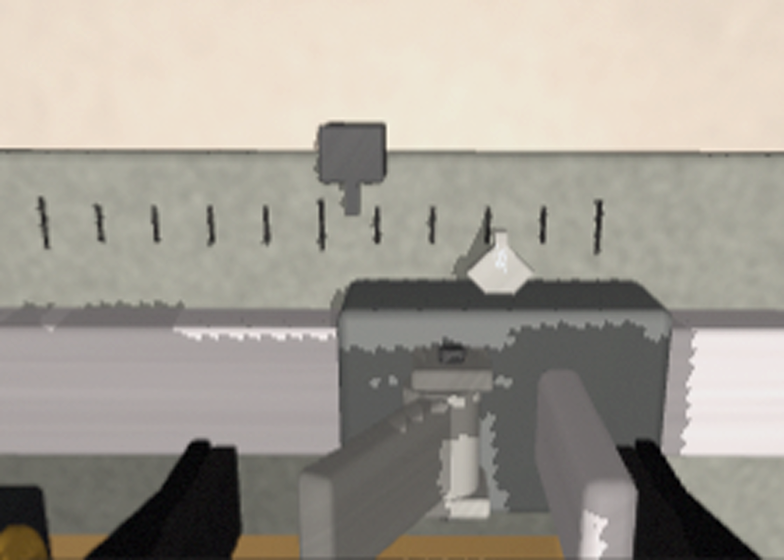

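Call:
move_arm --increments '[0,0,0,0,-0.004,0,0.075,0,0,0,0,-0.009,0,0.075,0,0,0,0,-0.014,0,0.075,0,0,0,0,-0.019,0,0.075,0,0,0,0,-0.024,0,0.075,0,0,0,0,-0.029,0,0.075,0,0,0,0,-0.033,0,0.075,0,0,0,0,-0.035,0,0.075,0,0,0,0,-0.036,0,0.075,0,0,0,0,-0.036,0,0.075,0,0,0,0,-0.036,0,0.075]'

```text
time_s: 6.07
tcp_pos: [0.5778, 0.0622, 0.0938]
ee_rot: [[0.001, 0.391, -0.921], [-0.0, -0.921, -0.391], [-1.0, 0.0, -0.001]]
wrist_force: [1.9, -3.7, 1.9]
gripper_width: 0.865
```

```bash
python3 look.py w5
python3 - <<'E'
import cv2
a=cv2.imread("pics/w5raw.png")[120:210,230:350]
cv2.imwrite("pics/w5c.png",cv2.convertScaleAbs(cv2.resize(a,None,fx=6,fy=6,interpolation=cv2.INTER_CUBIC),alpha=1.3))
E
```

```text
tcp in jig 0.03439473545223854 0.003641474987580535 0.09379773936664507 F jig y -4.194321753863484 F [ 1.9 -3.7  1.9] 75.28005757647753 6.0667
```

View pics/w5.png

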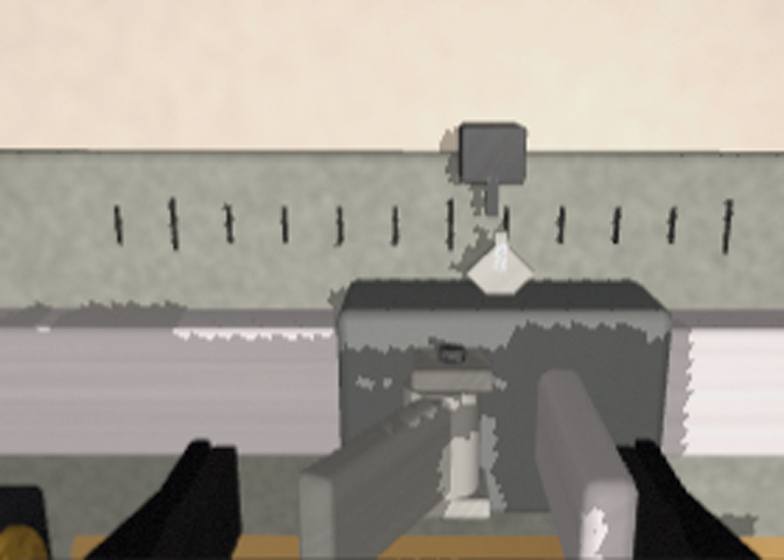

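View pics/w5c.png

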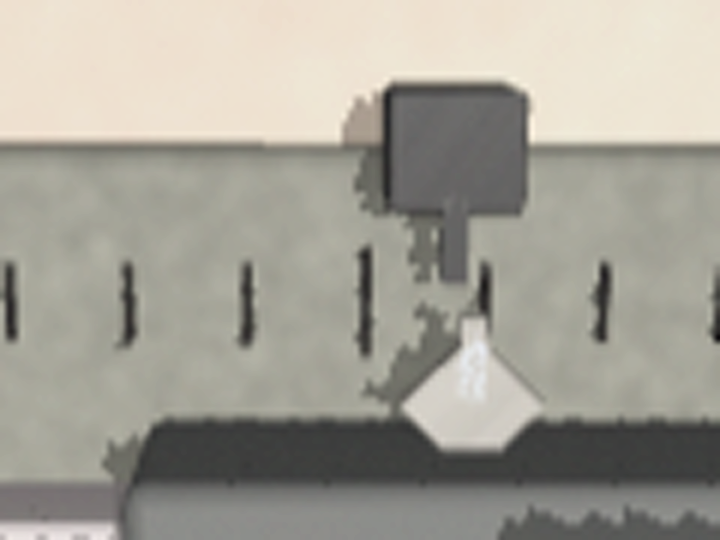

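Call:
move_arm --increments '[0,0,0,0,-0.001,0,0.075,0,0,0,0,-0.002,0,0.075,0,0,0,0,-0.0022,0,0.075,0,0,0,0,-0.0022,0,0.075,0,0,0,0,-0.0022,0,0.075,0,0,0,0,-0.0022,0,0.075]'

```text
time_s: 6.62
tcp_pos: [0.577, 0.0641, 0.0938]
ee_rot: [[0.001, 0.391, -0.921], [-0.0, -0.921, -0.391], [-1.0, 0.001, -0.001]]
wrist_force: [3.2, -4.4, 2.1]
gripper_width: 0.866
```

```bash
cat > z.py <<'E'
import cv2,sys
n=sys.argv[1]
a=cv2.imread(f"pics/{n}raw.png")[120:210,230:350]
cv2.imwrite(f"pics/{n}c.png",cv2.convertScaleAbs(cv2.resize(a,None,fx=6,fy=6,interpolation=cv2.INTER_CUBIC),alpha=1.3))
E
python3 look.py w6; python3 z.py w6
```

```text
tcp in jig 0.03442559920165772 0.005703249188484043 0.09377884935326739 F jig y -5.266403799769069 F [ 3.2 -4.4  2.1] 75.34396257211256 6.6167
```

View pics/w6c.png

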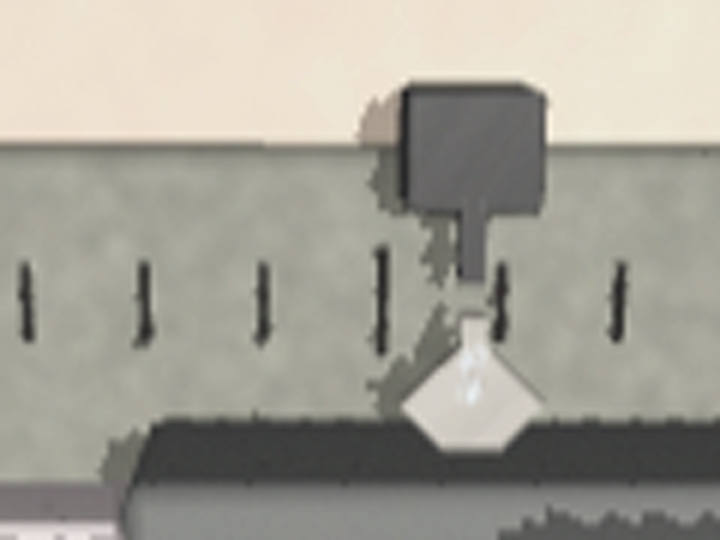

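Call:
move_arm --increments '[0,0,0,0,-0.0002,0,0.075,0,0,0,0,-0.0002,0,0.075,0,0,0,0,-0.0002,0,0.075,0,0,0,0,-0.0002,0,0.075,0,0,0,0,-0.0002,0,0.075,0,0,0,0,-0.0002,0,0.075,0,0,0,0,-0.0002,0,0.075,0,0,0,0,-0.0002,0,0.075,0,0,0,0,-0.0002,0,0.075,0,0,0,0,-0.0002,0,0.075,0,0,0,0,-0.0002,0,0.075,0,0,0,0,-0.0002,0,0.075]'

```text
time_s: 7.67
tcp_pos: [0.577, 0.0642, 0.0938]
ee_rot: [[0.001, 0.391, -0.921], [-0.0, -0.921, -0.391], [-1.0, 0.001, -0.001]]
wrist_force: [3.0, -5.1, 1.4]
gripper_width: 0.862
```

Call:
move_arm --increments '[0,0,0,0,0,0,0.075,0,0,0,0,0,0,0.075,0,0,0,0,0,0,0.075,0,0,0,0,0,0,0.075,0,0,0,0,0,0,0.075,0,0,0,0,0,0,0.075,0,0,0,0,0,0,0.075,0,0,0,0,0,0,0.075,0,0,0,0,0,0,0.075,0,0,0,0,0,0,0.075,0,0,0,0,0,0,0.075,0,0,0,0,0,0,0.075]'

```text
time_s: 8.67
tcp_pos: [0.577, 0.0642, 0.0938]
ee_rot: [[0.001, 0.391, -0.921], [-0.0, -0.921, -0.391], [-1.0, 0.001, -0.001]]
wrist_force: [2.2, -5.8, 1.3]
gripper_width: 0.859
```

```bash
python3 look.py w7; python3 z.py w7
```

```text
tcp in jig 0.03441394320411638 0.0058317472010987765 0.0937974116814986 F jig y -6.185751835658381 F [ 2.2 -5.8  1.3] 74.7014050455339 8.6667
```

View pics/w7c.png

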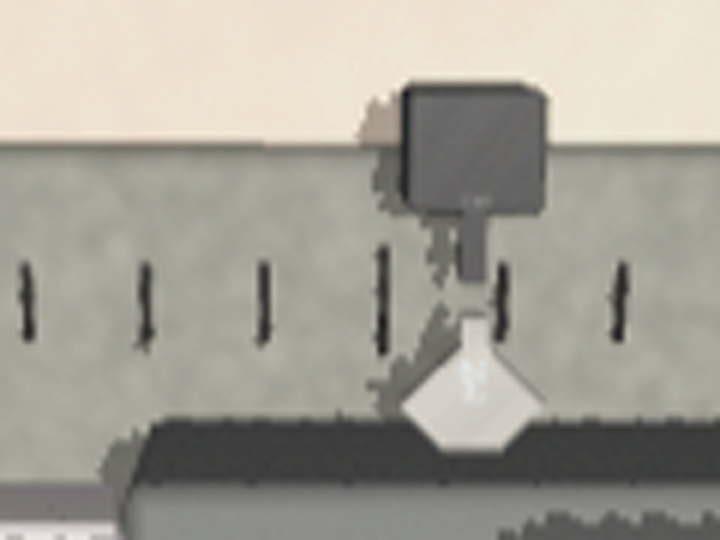

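Pointer and tooth are both at crop column 473, so they are aligned, and they have stood that way for over 2 s. Next I'll start closing, shifting the arm so that the fin-side finger stays where it is.

Call:
move_arm --increments '[0,0,0,0,0.0005,0,0.074,0,0,0,0,0.0015,0,0.072,0,0,0,0,0.0025,0,0.07,0,0,0,0,0.0035,0,0.068,0,0,0,0,0.0045,0,0.066,0,0,0,0,0.005,0,0.065]'

```text
time_s: 9.22
tcp_pos: [0.5789, 0.0597, 0.0938]
ee_rot: [[0.001, 0.391, -0.921], [-0.0, -0.921, -0.391], [-1.0, 0.0, -0.001]]
wrist_force: [2.3, -4.3, 2.3]
gripper_width: 0.763
```

```bash
python3 look.py w8; python3 z.py w8
```

```text
tcp in jig 0.034422492138441604 0.0009430886094968817 0.09379453785881178 F jig y -4.854230217319927 F [ 2.3 -4.3  2.3] 66.36746325483385 9.2167
```

View pics/w8c.png

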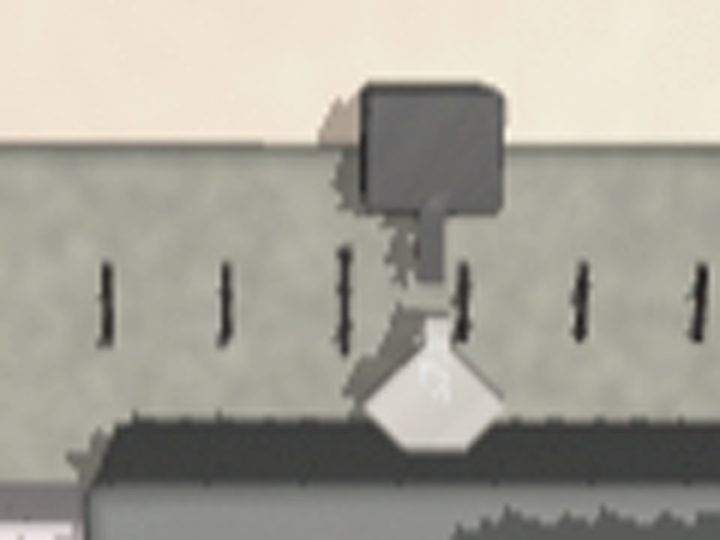

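View pics/w8.png

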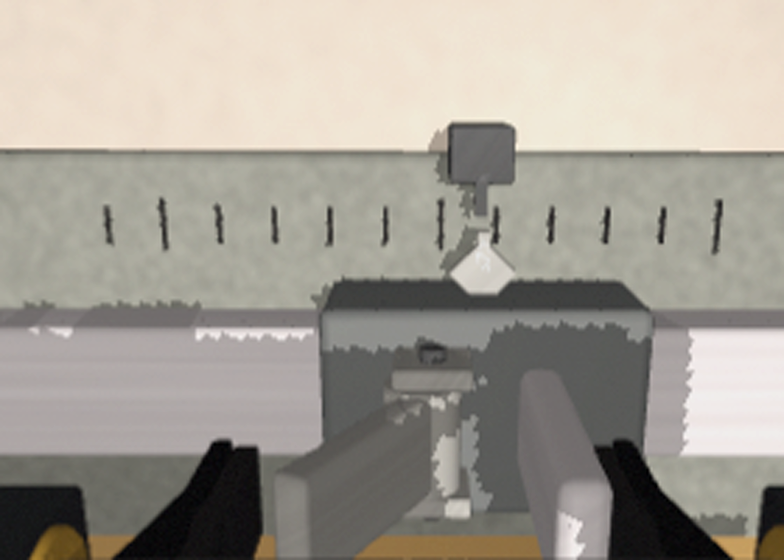

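Call:
move_arm --increments '[0,0,0,0,0,0,0.064,0,0,0,0,0.0005,0,0.063,0,0,0,0,0.001,0,0.062,0,0,0,0,0.0015,0,0.061,0,0,0,0,0.002,0,0.06,0,0,0,0,0.0025,0,0.059,0,0,0,0,0.003,0,0.058,0,0,0,0,0.0035,0,0.057,0,0,0,0,0.004,0,0.056,0,0,0,0,0.0045,0,0.055]'

```text
time_s: 10.1
tcp_pos: [0.5806, 0.0557, 0.0938]
ee_rot: [[0.001, 0.391, -0.921], [-0.0, -0.921, -0.391], [-1.0, 0.0, -0.001]]
wrist_force: [2.2, -4.9, 3.1]
gripper_width: 0.641
```

```bash
python3 look.py w9; python3 z.py w9
```

```text
tcp in jig 0.034433796058504655 -0.0034148756022683267 0.09382452636511014 F jig y -5.362165373868472 F [ 2.2 -4.9  3.1] 55.733861761314664 10.1
```

View pics/w9c.png

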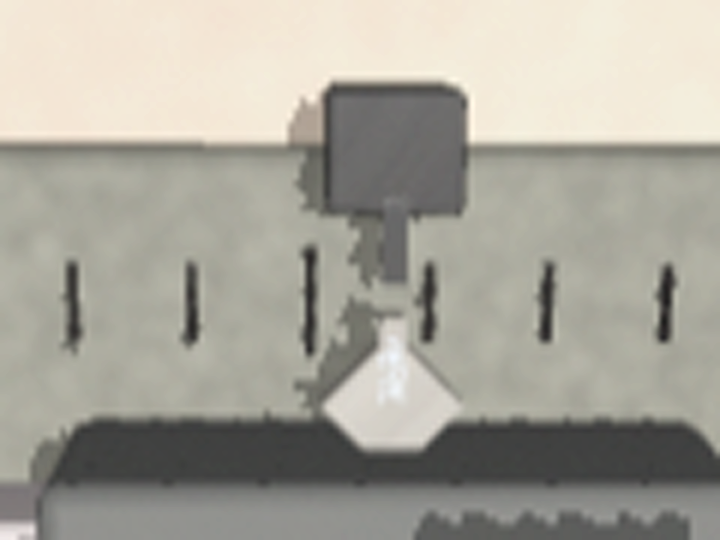

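View pics/w9.png

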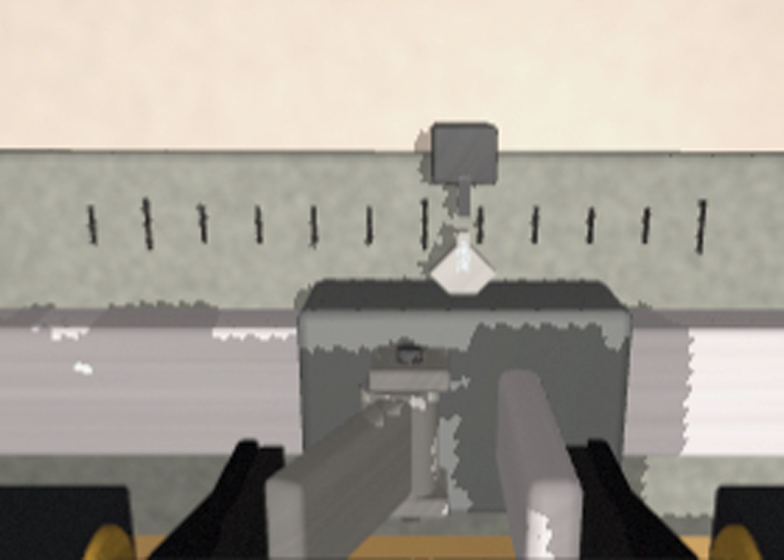

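Call:
move_arm --increments '[0,0,0,0,0.0007,0,0.054,0,0,0,0,0.0012,0,0.053,0,0,0,0,0.0017,0,0.052,0,0,0,0,0.0022,0,0.051,0,0,0,0,0.0027,0,0.05,0,0,0,0,0.0032,0,0.049,0,0,0,0,0.0037,0,0.048,0,0,0,0,0.0042,0,0.047,0,0,0,0,0.0047,0,0.046,0,0,0,0,0.0052,0,0.045]'

```text
time_s: 10.98
tcp_pos: [0.5826, 0.0511, 0.0938]
ee_rot: [[0.001, 0.391, -0.92], [0.0, -0.92, -0.391], [-1.0, 0.0, -0.001]]
wrist_force: [1.4, -3.9, 6.2]
gripper_width: 0.528
```

```bash
python3 look.py wa; python3 z.py wa
```

```text
tcp in jig 0.03442695153241551 -0.008478598814395269 0.09378963536444053 F jig y -4.11434715868061 F [ 1.4 -3.9  6.2] 45.97695913824232 10.9833
```

View pics/wac.png

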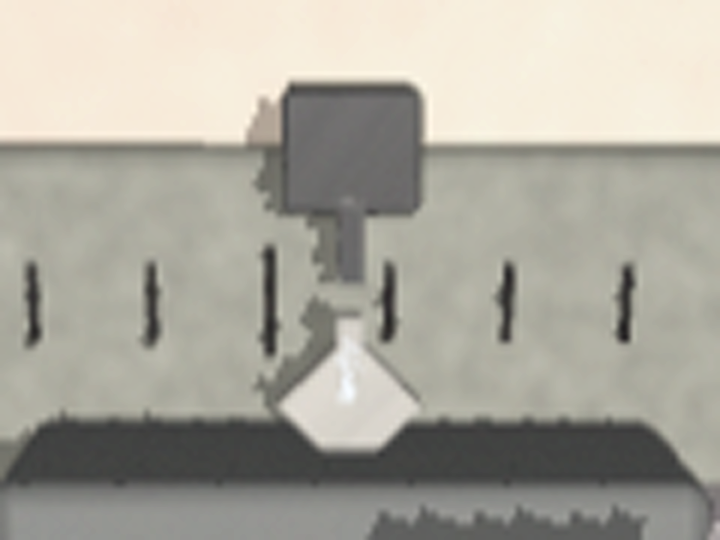

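View pics/wa.png

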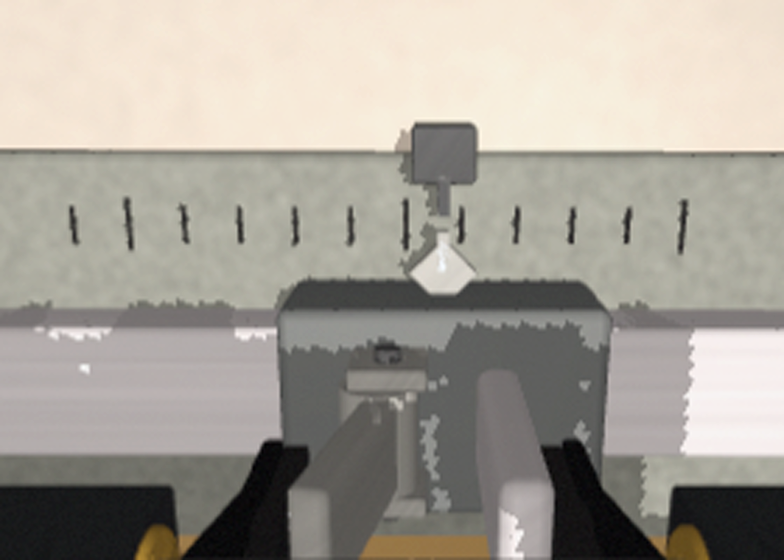

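Call:
move_arm --increments '[0,0,0,0,0.0006,0,0.044,0,0,0,0,0.0011,0,0.043,0,0,0,0,0.0016,0,0.042,0,0,0,0,0.0021,0,0.041,0,0,0,0,0.0026,0,0.04,0,0,0,0,0.0031,0,0.039,0,0,0,0,0.0036,0,0.038,0,0,0,0,0.0041,0,0.037]'

```text
time_s: 11.7
tcp_pos: [0.5842, 0.0473, 0.0938]
ee_rot: [[0.001, 0.391, -0.92], [0.0, -0.92, -0.391], [-1.0, 0.0, -0.001]]
wrist_force: [2.2, -3.9, 4.8]
gripper_width: 0.435
```

```bash
python3 look.py wb; python3 z.py wb
```

```text
tcp in jig 0.03446316793516908 -0.012541126749881663 0.09381747002759998 F jig y -4.468626344791359 F [ 2.2 -3.9  4.8] 37.8817432155261 11.7
```

View pics/wbc.png

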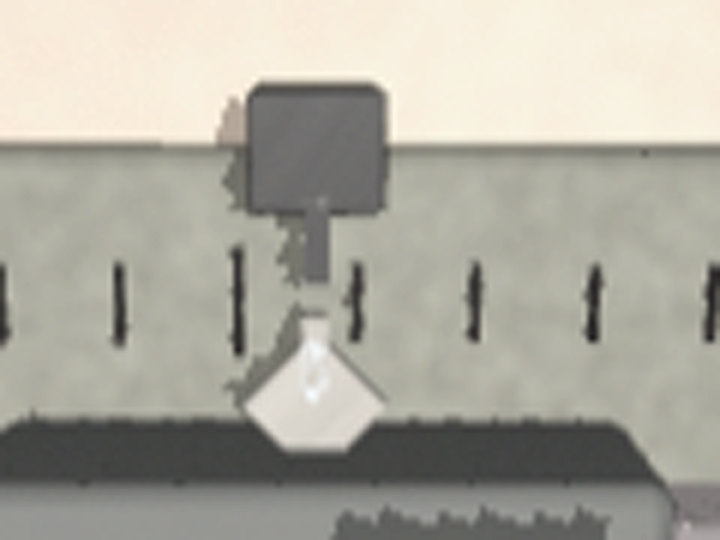

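Call:
move_arm --increments '[0,0,0,0,0.0007,0,0.036,0,0,0,0,0.0011,0,0.035,0,0,0,0,0.0014,0,0.034,0,0,0,0,0.0014,0,0.033,0,0,0,0,0.0014,0,0.031,0,0,0,0,0.0014,0,0.028,0,0,0,0,0.0014,0,0.025,0,0,0,0,0.0014,0,0.022,0,0,0,0,0.0014,0,0.02,0,0,0,0,0.0014,0,0.02]'

```text
time_s: 12.58
tcp_pos: [0.5848, 0.0458, 0.0938]
ee_rot: [[0.001, 0.391, -0.921], [0.0, -0.921, -0.391], [-1.0, 0.0, -0.001]]
wrist_force: [3.2, -4.5, 4.4]
gripper_width: 0.396
```

```bash
python3 look.py wc; python3 z.py wc
```

```text
tcp in jig 0.03443416440601066 -0.0141304485235179 0.09379748177167249 F jig y -5.393192128616053 F [ 3.2 -4.5  4.4] 34.41662941189212 12.5833
```

View pics/wcc.png

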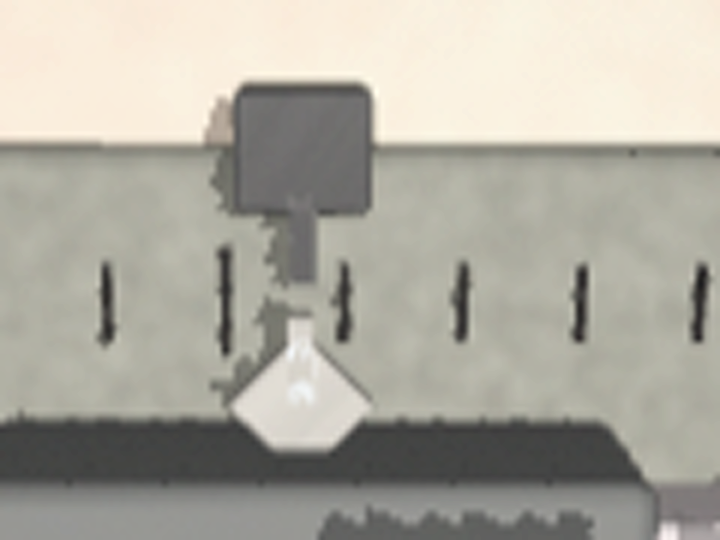

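View pics/wc.png

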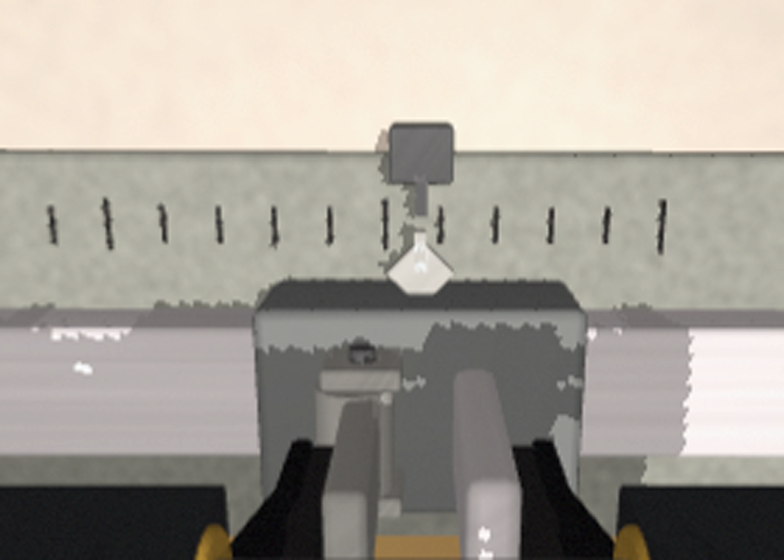

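Call:
move_arm --increments '[0,0,0,0,0.0002,0,0.02,0,0,0,0,0.0002,0,0.02,0,0,0,0,0.0002,0,0.02,0,0,0,0,0.0002,0,0.02,0,0,0,0,0.0002,0,0.02,0,0,0,0,0.0002,0,0.02,0,0,0,0,0.0002,0,0.02,0,0,0,0,0.0002,0,0.02,0,0,0,0,0.0002,0,0.02,0,0,0,0,0.0002,0,0.02,0,0,0,0,0.0002,0,0.02,0,0,0,0,0.0002,0,0.02]'

```text
time_s: 13.63
tcp_pos: [0.5848, 0.0458, 0.0938]
ee_rot: [[0.001, 0.391, -0.921], [0.0, -0.921, -0.391], [-1.0, -0.0, -0.001]]
wrist_force: [1.7, -4.2, 5.2]
gripper_width: 0.397
```

```bash
python3 look.py wd; python3 z.py wd
python3 - <<'E'
from h import *
cv2.imwrite('pics/d9.png',cv2.resize(r.capture('side')[:,:,::-1][150:290,160:330],None,fx=4,fy=4,interpolation=cv2.INTER_CUBIC))
E
```

```text
tcp in jig 0.03443301155171861 -0.014148107950068068 0.09380580973867392 F jig y -4.503094971962963 F [ 1.7 -4.2  5.2] 34.53763493384795 13.6333
```

View pics/wdc.png

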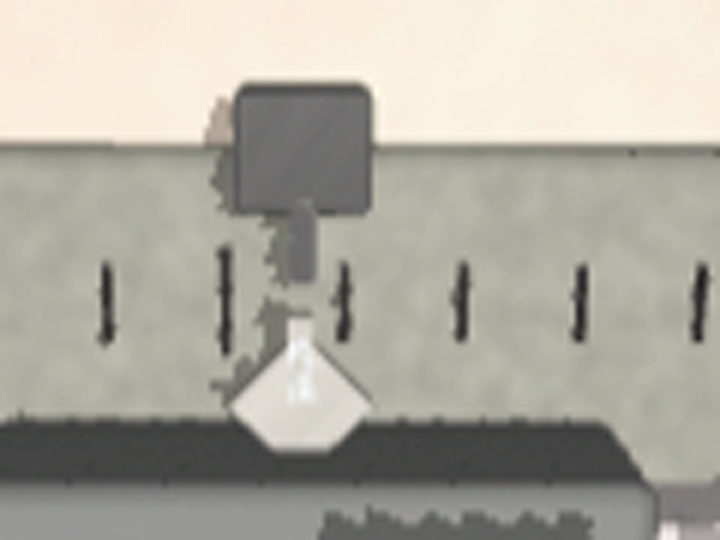

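View pics/d9.png

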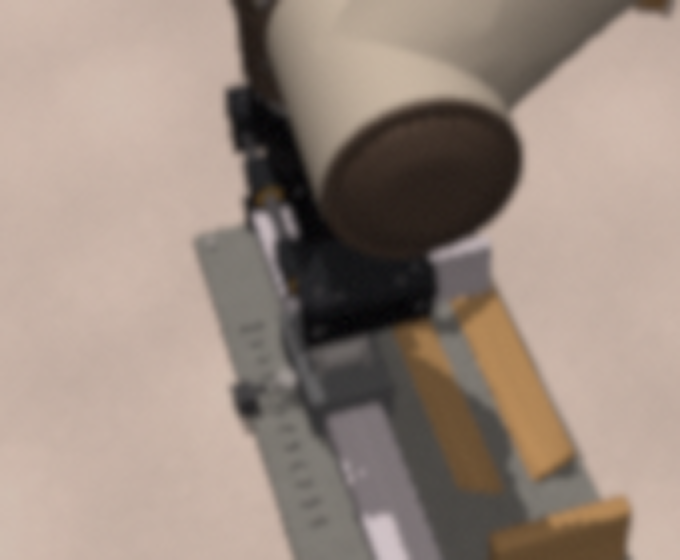

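```bash
python3 -c "
from station import r
print(r.finish_job())"
```

```text
the job is handed in; nothing more can be done
None
```

The jig is set and I handed the job in at about 13.7 s, with the gripper still holding the leg on the mark and the lever shut. The hand-in itself reports no verdict.

**What I did:** I turned the tool half round so the wrist camera could see both the pointer and the tooth. With the fingers open around the fin and lever, I pushed the fin's outer face about 76 mm along the rail, lever open, until the pointer was on the tooth. It stood there for just over 2 s. I then closed the gripper in small steps, shifting the arm back each time so the fin-side finger stayed where it was.

**Last checks:**
- **Pointer:** it was within about 0.3 mm of the tooth in the final wrist picture. While the lever was closing, the largest offset I saw was about 0.6 mm.
- **Lever:** the fingers stopped at 34.5 mm, against the 35 mm expected with the lever shut. The lever looked parallel to the fin.
- **Forces:** the force readings I took at the wrist stayed below about 8 N.
- **Bystanders:** the arm kept clear of the bottles, dish and box on its planned path, but I took no final picture of them.

**What disagreed:** The overhead and wrist views differed by about 4 to 5 mm on the jig's position. The wrist fit also wanted a 4 mm height shift. I therefore aligned pointer to tooth directly in the wrist picture. My last 0.2 mm correction had no visible effect.

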